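# Hang the washed clip cups on their draining pegs

## Robot

A 6-joint arm with a two-finger parallel gripper is mounted at the origin on the work surface. World frame = base frame: x ahead of the robot, y to its left, z up, the work surface at z = 0. Lengths are in m, angles in rad, forces in N, time in s.
With the tool pointing down it reaches from about 0.375 to 0.9 m from the base axis. Payload 3.1 kg.
Tool frame: the origin (TCP) lies midway between the tips of the shut fingers; the grasp point (between the pads) lies robot.grip_depth behind it (robot.grip_depth is the distance from the TCP to the grasp point, in m); z points along the fingers, y is the line along which they close (so a half turn about z gives the same grasp; the last joint's range is limited). The gripper opens to 87 mm and grips with 3 to 60 N. Pads are 19 mm wide; open, the fingers measure 117 mm over their backs; the gripper's body (75 mm by 190 mm) begins 51 mm behind the grasp point.
Start: joints at [1.036, 0.527, 1.433, -0, 1.181, -0.178], TCP at [0.218, 0.586, 0.197] pointing down, gripper open.
Joint ranges: [-3.08, 3.08], [-0.75, 2.2], [0.22, 2.44], [-1.43, 4.57], [0, 2.65], [-2.85, 2.85]. Speed limits (rad/s): [2.79, 2.79, 3.14, 3.14, 3.14, 3.14].

## Interface

Orientations are given as a unit quaternion [x, y, z, w].
In Python, from rig import robot gives the robot as it stands.
- The arm moves only by the tool creep_tool, called as name(argument=value, ...) on one line, values as JSON. Schema: {"type":"object","properties":{"steps":{"type":"object","properties":{"x":{"type":"array","items":{"type":"number"},"minItems":1,"maxItems":20},"y":{"type":"array","items":{"type":"number"},"minItems":1,"maxItems":20},"z":{"type":"array","items":{"type":"number"},"minItems":1,"maxItems":20},"turn":{"type":"array","items":{"type":"number"},"minItems":1,"maxItems":20}},"additionalProperties":false,"required":["x","y","z","turn"]},"finger_gap":{"type":"number"},"clamp_n":{"type":"number"},"only":{"type":"string"},"quiet":{"type":"boolean"},"lines":{"type":"string"}},"required":["steps"],"additionalProperties":false}. steps is an object with one list for each field, all of the same length, 1 to 20, a row being the entries at one place: x, y, z (the shift in m), turn (a turn about the tool's z in rad); each row shifts and turns the commanded pose from where the row before left it, along the tool's axes as they then stand; what a row does not reach is not made up. A row lasts 1/12 s, in which the tool goes at most 0.0417 m and 0.125 rad, less where a joint would pass 70% of its speed; a pose out of reach is approached as far as the arm can. finger_gap is the finger opening in m, set as the call begins (left out keeps the last). The fingers move at their own pace and stop on an object; clamp_n is the grip in N (left out, the last holds). Time passes only in rows, so rows that do not move let the fingers close. The tool returns the time, the measured TCP pose, the force, the opening and the grip force at its end. only (a regular expression) keeps the lines of the reply that match it, lines (a string "A,B") keeps lines A to B, and quiet returns only ok. Input that does not fit is refused with a message, and nothing moves.
- robot.get_obs(): the state, without advancing time (a new reading comes with each control period).
- robot.camera(name): name is "scene" or "top"; returns a dict with "img" (420x560x3 uint8, red, green, blue), "fx", "fy", "cx", "cy" (pixels), "xyz" and "attitude" of the camera in the world. Camera axes: x right, y down, z forward; pixel columns grow to the right and rows downward; lengths in m; the calibration is good to about 2 mm. A picture is of the moment at which its call begins. There is no depth.
- robot.hand_in(): hands the job in; it is judged then, once.
The state is a dict: "time": time; "q": joint angles; "joint_velocities": joint speeds; "joint_torque": joint torques, N m; "position": TCP position; "tool_rot": TCP orientation; "ft_force": force on the tool from outside, world axes, zero at the start; "moment": the same for the moment, N m; "grip_width": finger opening in m; "grip_force": force on a finger pad.
Only numpy, scipy, OpenCV 4.12 (cv2) and the standard library are available. Lean on these libraries where they do the work, as an engineer would, in place of code of your own. Each camera call takes 0.05 s, during which the arm holds its last target. There are 200 camera calls.

## Task

The four washed grafting-clip cups are standing mouth-down in the rinse basket, where they will not dry. Hang each cup mouth-down on the draining peg of its own colour, pushed on until its bottom rests on the peg, and leave all four hanging there. Do not let a cup topple over on the way, and leave the bottle and the bowl where they stand.

Things in the scene. Friction and masses are not known exactly. Their poses are not given: they have to be found in the camera images.
- cup_red: loose red round plastic cup, no handle, mouth-down in one of the 4 compartments (row, 88 mm pitch) of a grey basket: floor 12 mm, walls 34 mm above the bench. 95 mm tall; outside 62 mm at the mouth, 52 mm at the closed bottom; wall 3, bottom 4 mm; about 60 g. Origin: centre of the mouth; z from mouth to closed bottom (up while mouth-down); yaw means nothing
- cup_yellow: loose yellow round plastic cup, no handle, mouth-down in one of the 4 compartments (row, 88 mm pitch) of a grey basket: floor 12 mm, walls 34 mm above the bench. 95 mm tall; outside 62 mm at the mouth, 52 mm at the closed bottom; wall 3, bottom 4 mm; about 60 g. Origin: centre of the mouth; z from mouth to closed bottom (up while mouth-down); yaw means nothing
- cup_blue: loose blue round plastic cup, no handle, mouth-down in one of the 4 compartments (row, 88 mm pitch) of a grey basket: floor 12 mm, walls 34 mm above the bench. 95 mm tall; outside 62 mm at the mouth, 52 mm at the closed bottom; wall 3, bottom 4 mm; about 60 g. Origin: centre of the mouth; z from mouth to closed bottom (up while mouth-down); yaw means nothing
- cup_green: loose green round plastic cup, no handle, mouth-down in one of the 4 compartments (row, 88 mm pitch) of a grey basket: floor 12 mm, walls 34 mm above the bench. 95 mm tall; outside 62 mm at the mouth, 52 mm at the closed bottom; wall 3, bottom 4 mm; about 60 g. Origin: centre of the mouth; z from mouth to closed bottom (up while mouth-down); yaw means nothing
- peg_red: fixed red draining peg, round foot 46 x 6 mm, in a row of 4 along y, 88 mm pitch, on a white rail (76 mm high behind). Origin: centre line at the rail, 60 mm above the bench. z vertical; it leans 22 deg (0.384 rad) to its -x (to the robot), 110 mm long, ribs 36 mm across at the foot, 17 at the tip at (-41, 0, 102) mm. A hung cup rests on the tip, mouth about 20 mm along the peg, a bit askew
- peg_yellow: fixed yellow draining peg, round foot 46 x 6 mm, in a row of 4 along y, 88 mm pitch, on a white rail (76 mm high behind). Origin: centre line at the rail, 60 mm above the bench. z vertical; it leans 22 deg (0.384 rad) to its -x (to the robot), 110 mm long, ribs 36 mm across at the foot, 17 at the tip at (-41, 0, 102) mm. A hung cup rests on the tip, mouth about 20 mm along the peg, a bit askew
- peg_blue: fixed blue draining peg, round foot 46 x 6 mm, in a row of 4 along y, 88 mm pitch, on a white rail (76 mm high behind). Origin: centre line at the rail, 60 mm above the bench. z vertical; it leans 22 deg (0.384 rad) to its -x (to the robot), 110 mm long, ribs 36 mm across at the foot, 17 at the tip at (-41, 0, 102) mm. A hung cup rests on the tip, mouth about 20 mm along the peg, a bit askew
- peg_green: fixed green draining peg, round foot 46 x 6 mm, in a row of 4 along y, 88 mm pitch, on a white rail (76 mm high behind). Origin: centre line at the rail, 60 mm above the bench. z vertical; it leans 22 deg (0.384 rad) to its -x (to the robot), 110 mm long, ribs 36 mm across at the foot, 17 at the tip at (-41, 0, 102) mm. A hung cup rests on the tip, mouth about 20 mm along the peg, a bit askew
- bottle: white bottle with an orange cap, 60 mm across, 170 mm tall, standing loose on the bench to the left; not part of the job. Origin: centre of its underside
- bowl: clear plastic bowl, 110 mm across, 45 mm tall, standing loose on the bench to the right; not part of the job. Origin: centre of its underside
Not all that is in view belongs to the job. Leave any pink look-alike of the cup_red alone.

How it is judged:
By the outcome, as a careful person would: the job done as asked, in the order asked, and still so for the second after the job is handed in, with the robot touching nothing.
It also fails if it takes over 90 s, if anything falls off the work surface, if the arm or the gripper's body presses on something with over 40 N, if the wrist force passes 120 N, or if a joint passes its speed limit or range.

## Working session

There is one attempt and no reset: what is moved stays moved. The work goes in short steps, Python scripts to look and compute and a tool call to move; the robot and the scene stay as the last step left them, time stands still between calls to the robot, and variables do not carry over. Pictures are saved under pics/ and viewed, at most 14 in all, crops included, and the job is handed in when it is done.

```bash
ls; mkdir -p pics; python3 - <<'E'
from rig import robot
import cv2
o=robot.get_obs(); print(o); print(robot.grip_depth)
for n in("scene","top"):
    c=robot.camera(n); cv2.imwrite(f"pics/{n}0.png",c["img"][:,:,::-1]); print({k:v for k,v in c.items() if k!="img"})
E
```

```text
pics
{'time': 0.0, 'q': array([ 1.03548908e+00,  5.28438582e-01,  1.43390091e+00,  1.95710148e-05,
        1.18140094e+00, -1.78483771e-01]), 'joint_velocities': array([-0.00096988, -0.00066986,  0.00030202,  0.00038125,  0.00136952,
       -0.00048992]), 'joint_torque': array([-1.10899378e-03, -4.40033019e+01, -1.76596302e+01,  6.33506547e-02,
        5.79342199e-02, -1.77093789e-04]), 'position': array([0.2178624 , 0.58496161, 0.19638909]), 'tool_rot': array([ 1.77470311e-01,  9.84125569e-01, -1.00305728e-03, -3.83660110e-04]), 'ft_force': array([-0.22828047,  0.52706539,  0.49427034]), 'moment': array([ 0.0252241 , -0.03878491,  0.02231627]), 'grip_force': 0.0, 'grip_width': 0.08693866079282246}
0.0187
{'fx': 389.99216316492397, 'fy': 389.99216316492397, 'cx': 277.4649550589328, 'cy': 205.28690876497464, 'xyz': array([1.33795127, 0.08459118, 0.6016915 ]), 'attitude': array([ 0.60354809,  0.64205106, -0.35342584, -0.31399096])}
{'fx': 395.4069466753915, 'fy': 395.4069466753915, 'cx': 275.0451008006059, 'cy': 203.23590707208487, 'xyz': array([ 0.49543368, -0.01187296,  0.95425432]), 'attitude': array([ 0.71008769, -0.70355774,  0.01930472, -0.02023125])}
```

View pics/scene0.png

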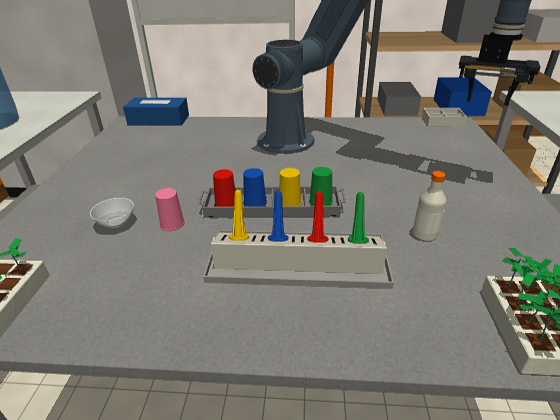

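View pics/top0.png

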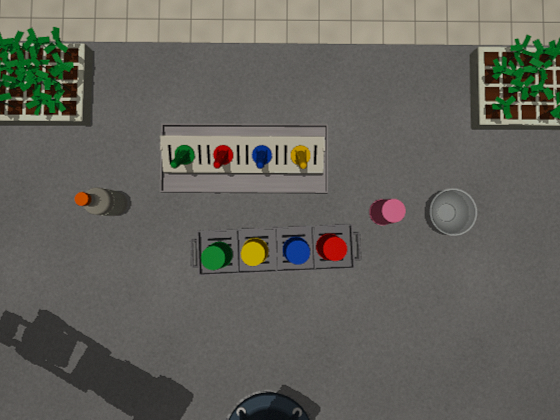

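Candidates for cup_red: red cup in the basket, scene (224,188) / top (332,248); pink loose cup, scene (170,210) / top (392,211), which is a look-alike to leave alone; red peg, scene (318,218) / top (222,157). I choose the one in the basket. From left to right in the top view, the pegs are green, red, blue, yellow and the cups green, yellow, blue, red. Next is a close crop and measurement.

```bash
cat > m.py <<'E'
import numpy as np, cv2
from rig import robot
from scipy.spatial.transform import Rotation as R
H={'red':[(0,4),(177,180)],'yellow':[(18,32)],'blue':[(100,125)],'green':[(55,80)]}
def mask(img,c):
    h=cv2.cvtColor(img,cv2.COLOR_RGB2HSV); m=np.zeros(img.shape[:2],np.uint8)
    for a,b in H[c]: m|=cv2.inRange(h,(a,165,50),(b,255,255))
    return m
def blobs(img,c,roi):
    m=mask(img,c); k=np.zeros_like(m); x0,y0,x1,y1=roi; k[y0:y1,x0:x1]=m[y0:y1,x0:x1]
    cs,_=cv2.findContours(k,cv2.RETR_EXTERNAL,cv2.CHAIN_APPROX_NONE)
    return [p[:,0,:] for p in sorted(cs,key=cv2.contourArea)[::-1]]
def ray(c,u,v):
    d=np.array([(u-c['cx'])/c['fx'],(v-c['cy'])/c['fy'],1.]); d=R.from_quat(c['attitude']).apply(d); return c['xyz'],d/np.linalg.norm(d)
def onz(c,u,v,z):
    o,d=ray(c,u,v); return o+d*(z-o[2])/d[2]
def proj(c,p):
    q=R.from_quat(c['attitude']).inv().apply(np.array(p)-c['xyz']); return c['fx']*q[0]/q[2]+c['cx'],c['fy']*q[1]/q[2]+c['cy']
def tri(a,pa,b,pb):
    o1,d1=ray(a,*pa);o2,d2=ray(b,*pb)
    t=np.linalg.lstsq(np.c_[d1,-d2],o2-o1,rcond=None)[0]
    x,y=o1+t[0]*d1,o2+t[1]*d2; return (x+y)/2,np.linalg.norm(x-y)
E
python3 - <<'E'
from m import *
np.set_printoptions(precision=4,suppress=True)
s=robot.camera("scene");t=robot.camera("top")
cr=np.vstack([cv2.resize(t['img'][120:280,160:360],(800,640),interpolation=cv2.INTER_CUBIC)[:,:]]);cv2.imwrite("pics/crop_t.png",cv2.resize(cr,(740,592))[:,:,::-1])
cv2.imwrite("pics/crop_s.png",cv2.resize(s['img'][160:250,195:395],(800,360),interpolation=cv2.INTER_CUBIC)[:,:,::-1])
for c in H:
    print(c)
    for nm,roi in(('cup',((190,225,360,285),(200,160,345,206))),('peg',((160,130,330,175),(205,188,390,245)))):
        bt=blobs(t['img'],c,roi[0])[0];bs=blobs(s['img'],c,roi[1])[0]
        print(nm,'top',cv2.boundingRect(bt),cv2.minEnclosingCircle(bt),'scene',cv2.boundingRect(bs))
        if nm=='cup':
            # top face: scene silhouette's upper end = far rim; mid of face
            (u,v),r=cv2.minEnclosingCircle(bt); print('  z.107',onz(t,u,v,.107),'z.08',onz(t,u,v,.08))
        else:
            st=bs[bs[:,1]<=bs[:,1].min()+1].mean(0); 
            tt=bt[bt[:,1]>=bt[:,1].max()-1].mean(0)
            print('  tip px',tt,st,tri(t,tt,s,st))
E
```

```text
red
cup top (316, 233, 31, 28) ((331.27691650390625, 246.76922607421875), 15.624765396118164) scene (213, 170, 22, 36)
  z.107 [ 0.451  -0.1313  0.107 ] z.08 [ 0.4496 -0.1351  0.08  ]
peg top (213, 145, 20, 23) ((221.0, 156.5), 12.093486785888672) scene (308, 191, 20, 51)
  tip px [216.5    166.6667] [319.  191.8] (array([0.6134, 0.1098, 0.1562]), np.float64(0.001433174559879333))
yellow
cup top (241, 237, 27, 29) ((253.93136596679688, 251.35293579101562), 14.67740535736084) scene (280, 168, 21, 38)
  z.107 [0.4397 0.0335 0.107 ] z.08 [0.4379 0.035  0.08  ]
peg top (291, 145, 19, 24) ((301.1891784667969, 156.56756591796875), 11.773003578186035) scene (229, 190, 20, 50)
  tip px [302.5 167.5] [237.5    190.3333] (array([ 0.6135, -0.0669,  0.1562]), np.float64(0.0024072723910636825))
blue
cup top (283, 238, 27, 26) ((295.5, 250.5), 14.30044937133789) scene (243, 169, 23, 37)
  z.107 [ 0.4424 -0.0551  0.107 ] z.08 [ 0.4407 -0.0565  0.08  ]
peg top (252, 145, 19, 23) ((260.4660949707031, 156.08474731445312), 11.19047737121582) scene (268, 191, 20, 50)
  tip px [259.5    166.6667] [277.5 191.5] (array([0.6144, 0.021 , 0.1557]), np.float64(0.0013987196786870296))
green
cup top (201, 245, 25, 25) ((213.23635864257812, 257.73333740234375), 12.793316841125488) scene (310, 167, 22, 38)
  z.107 [0.4254 0.12   0.107 ] z.08 [0.4232 0.1242 0.08  ]
peg top (170, 145, 24, 23) ((181.0833282470703, 156.9166717529297), 12.923492431640625) scene (348, 192, 21, 51)
  tip px [174.  166.2] [360.  192.6] (array([0.6137, 0.1969, 0.1561]), np.float64(0.0027218428703428285))
```

View pics/crop_t.png

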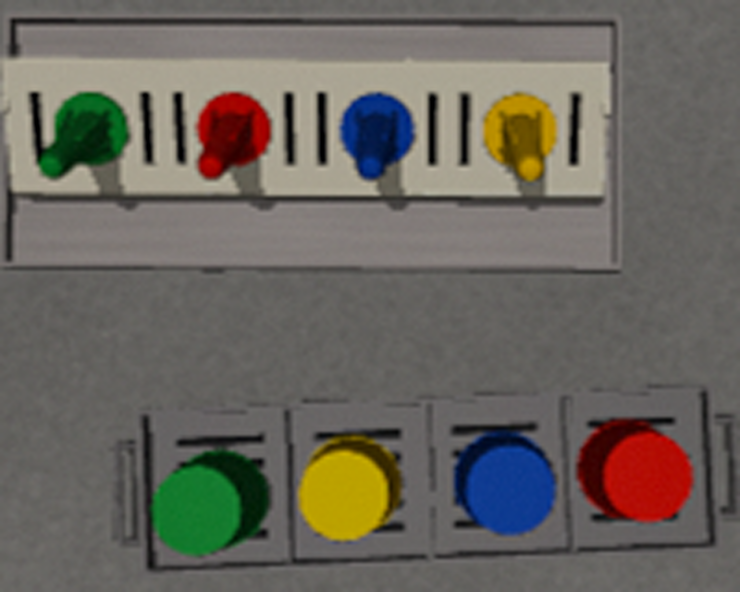

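View pics/crop_s.png

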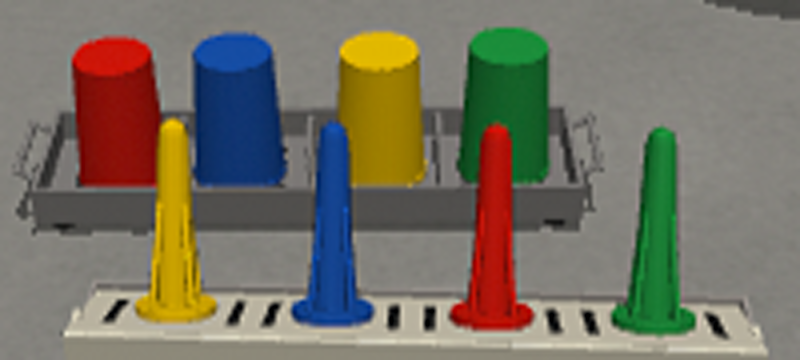

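The crops confirm it: the red cup is saturated red and in the basket (top disc at about (335,249)). The top faces are brighter discs than the cup sides, so I'll separate them by brightness and triangulate from the two views.

```bash
python3 - <<'E'
from m import *
np.set_printoptions(precision=4,suppress=True)
s=robot.camera("scene");t=robot.camera("top")
def face(c,col,roi):
    m=mask(c['img'],col);V=c['img'].max(2);x0,y0,x1,y1=roi
    k=np.zeros_like(m);k[y0:y1,x0:x1]=m[y0:y1,x0:x1]
    th,_=cv2.threshold(V[k>0].reshape(-1,1),0,255,cv2.THRESH_OTSU)
    k[(V<=th)]=0;k=cv2.morphologyEx(k,cv2.MORPH_OPEN,np.ones((3,3)))
    n,l,st,ce=cv2.connectedComponentsWithStats(k);i=1+np.argmax(st[1:,4]);return ce[i],st[i]
for c in H:
    a,sa=face(t,c,(190,225,360,285));b,sb=face(s,c,(200,160,345,206))
    p,e=tri(t,a,s,b);print(c,a,sa,b,sb,'tri',p,e,'onz.107',onz(t,*a,.107),onz(s,*b,.107))
E
```

```text
red [334.6173 248.5531] [323 237  24  24 452] [222.3431 173.8102] [214 170  18   9 137] tri [ 0.4472 -0.1392  0.1042] 0.0007717002941765074 onz.107 [ 0.4473 -0.1384  0.107 ] [ 0.4521 -0.1384  0.107 ]
yellow [252.3987 253.5453] [241 242  24  24 464] [289.4681 172.1277] [281 168  18   9 141] tri [0.4349 0.0371 0.1056] 0.000568371256664353 onz.107 [0.435  0.0367 0.107 ] [0.4374 0.0375 0.107 ]
blue [297.5305 251.9458] [286 241  24  23 443] [252.6815 172.8148] [244 169  18   9 135] tri [ 0.4392 -0.0597  0.1042] 0.00024373488289094046 onz.107 [ 0.4393 -0.0594  0.107 ] [ 0.4442 -0.059   0.107 ]
green [212.6336 257.5023] [201 246  24  24 434] [321.6593 171.1778] [313 167  18   9 135] tri [0.4257 0.1218 0.1049] 0.0002541589437065767 onz.107 [0.4259 0.1213 0.107 ] [0.4295 0.1218 0.107 ]
```

```bash
python3 - <<'E'
from m import *
np.set_printoptions(precision=4,suppress=True)
s=robot.camera("scene");t=robot.camera("top")
for c in H:
    bt=blobs(t['img'],c,(160,130,330,175))[0];bs=blobs(s['img'],c,(205,188,390,245))[0]
    u=bt[bt[:,1]==bt[:,1].min()].mean(0);w=bs[bs[:,1]==bs[:,1].max()].mean(0)
    print(c,'foot',onz(t,u[0],u[1]-.5,.066)-[.023,0,0],onz(s,w[0],w[1]+.5,.063)-[.023,0,0])
    # tip: radius ~8 ball; sphere centre via tip disc: lowest edge +R px inward
    tt=bt[bt[:,1]>=bt[:,1].max()-1].mean(0);R_=.008*t['fx']/.8
    st=bs[bs[:,1]<=bs[:,1].min()+1].mean(0);Rs=.008*s['fx']/.85
    print('   tip centre',tri(t,tt+[0,.8-R_],s,st+[0,Rs-.8]))
o=robot.get_obs();y=R.from_quat(o['tool_rot']).as_matrix();print(y)
E
```

```text
red foot [0.6545 0.11   0.066 ] [0.6456 0.113  0.063 ]
   tip centre (array([0.6203, 0.1101, 0.1532]), np.float64(0.0008792051140217721))
yellow foot [ 0.6561 -0.0647  0.066 ] [ 0.6466 -0.0655  0.063 ]
   tip centre (array([ 0.6204, -0.0666,  0.153 ]), np.float64(0.0013830614121541026))
blue foot [0.6553 0.0204 0.066 ] [0.6461 0.0233 0.063 ]
   tip centre (array([0.6213, 0.0213, 0.1527]), np.float64(0.0011576272155404772))
green foot [0.6537 0.1974 0.066 ] [0.645  0.2003 0.063 ]
   tip centre (array([0.6205, 0.1971, 0.1533]), np.float64(0.0014255921664601962))
[[-0.937   0.3493 -0.0002]
 [ 0.3493  0.937  -0.0003]
 [ 0.0001 -0.0004 -1.    ]]
```

creep_tool(steps={"x":[0, 0, 0, -0.014, -0.014, -0.014, -0.014, -0.014, -0.014, -0.014, -0.014, -0.014, -0.014, -0.014, -0.014, -0.014, -0.014, -0.014, 0], "y":[0, 0, 0, -0.031, -0.031, -0.031, -0.031, -0.031, -0.031, -0.031, -0.031, -0.031, -0.031, -0.031, -0.031, -0.031, -0.031, -0.031, 0], "z":[-0.02, -0.02, -0.02, 0, 0, 0, 0, 0, 0, 0, 0, 0, 0, 0, 0, 0, 0, 0, 0], "turn":[-0.119, -0.119, -0.119, 0, 0, 0, 0, 0, 0, 0, 0, 0, 0, 0, 0, 0, 0, 0, 0]}, finger_gap=0.078, clamp_n=5)

```text
time: 1.98
position: [0.4318, 0.1159, 0.2579]
tool_rot: [0.003, 1.0, -0.001, 0.002]
ft_force: [-0.3, 0.9, -0.3]
grip_width: 0.0781
grip_force: 0.0
```

creep_tool(steps={"x":[0.0045, 0, 0, 0, 0, 0, 0, 0], "y":[0.0055, 0, 0, 0, 0, 0, 0, 0], "z":[0.03, 0.032, 0.032, 0.032, 0.032, 0.018, 0.014, 0], "turn":[-0.006, 0, 0, 0, 0, 0, 0, 0]}, finger_gap=0.07)

```text
time: 2.65
position: [0.4218, 0.1265, 0.0651]
tool_rot: [-0.003, 1.0, -0.0, -0.003]
ft_force: [-0.4, -1.0, -0.9]
grip_width: 0.0704
grip_force: 0.0
```

creep_tool(steps={"x":[0, 0, 0, 0, 0, 0, 0], "y":[0, 0, 0, 0, 0, 0, 0], "z":[0, 0, 0, 0, 0, 0, 0], "turn":[0, 0, 0, 0, 0, 0, 0]}, finger_gap=0.03, clamp_n=6)

```text
time: 3.23
position: [0.4246, 0.1262, 0.068]
tool_rot: [-0.003, 1.0, 0.0, 0.001]
ft_force: [0.0, -0.3, 4.7]
grip_width: 0.0544
grip_force: 6.0
```

```bash
python3 - <<'E'
from m import *
c=robot.camera("top");s=robot.camera("scene")
cv2.imwrite("pics/g1.png",np.hstack([cv2.resize(c['img'][180:300,150:350],(500,300)),cv2.resize(s['img'][130:250,190:390],(500,300))])[:,:,::-1][:, :1000][:,::1] if 0 else np.vstack([cv2.resize(c['img'][180:300,150:350],(480,288)),cv2.resize(s['img'][130:250,190:390],(480,288))])[:,:,::-1])
E
```

```text
(no output)
```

View pics/g1.png

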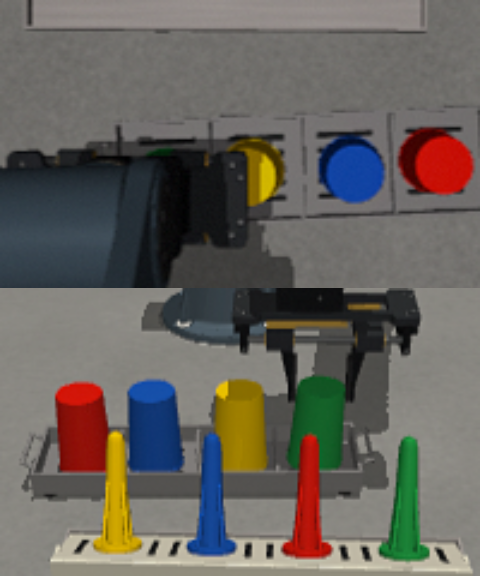

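The picture shows the green cup between the fingers at lower pic (320,425), upright. The other cups have not been touched. Now lifting.

creep_tool(steps={"x":[0, 0, 0, 0, 0, 0, 0, -0.015, -0.028, -0.028, -0.028, -0.028, -0.028, -0.025, -0.016, 0, 0, 0], "y":[0, 0, 0, 0, 0, 0, 0, 0.006, 0.01, 0.01, 0.01, 0.01, 0.01, 0.01, 0.005, 0, 0, 0], "z":[-0.01, -0.02, -0.032, -0.032, -0.032, -0.032, -0.025, 0, 0, 0, 0, 0, 0, 0, 0, 0, 0, 0], "turn":[0, 0, 0, 0, 0, 0, 0, 0, 0, 0, 0, 0, 0, 0, 0, 0, 0, 0]}, clamp_n=6)

```text
time: 4.83
position: [0.6177, 0.198, 0.2494]
tool_rot: [-0.003, 1.0, -0.0, -0.002]
ft_force: [0.1, 0.7, -1.3]
grip_width: 0.0542
grip_force: 6.0
```

```bash
python3 - <<'E'
from m import *
c=robot.camera("top");s=robot.camera("scene")
cv2.imwrite("pics/g2.png",np.vstack([cv2.resize(c['img'][100:220,130:330],(480,288)),cv2.resize(s['img'][80:260,250:450],(480,432))])[:600,:,::-1])
print(robot.get_obs()['position'])
m=mask(s['img'],'green');n,l,st,ce=cv2.connectedComponentsWithStats(m);print([(x[:5],c_.round(1)) for x,c_ in zip(st,ce) if x[4]>60])
E
```

```text
[0.61792595 0.1980507  0.25018595]
[(array([     0,      0,    560,    420, 231704], dtype=int32), array([277.5, 209.3])), (array([ 345,  132,   36,   54, 1436], dtype=int32), array([363.2, 158.9])), (array([348, 192,  21,  51, 515], dtype=int32), array([358.7, 221.6])), (array([  0, 238,  26,  20, 169], dtype=int32), array([ 13.9, 248.6])), (array([502, 256,  58,  30, 800], dtype=int32), array([535.5, 270.6])), (array([519, 290,  41,  33, 505], dtype=int32), array([540.8, 303. ]))]
```

View pics/g2.png

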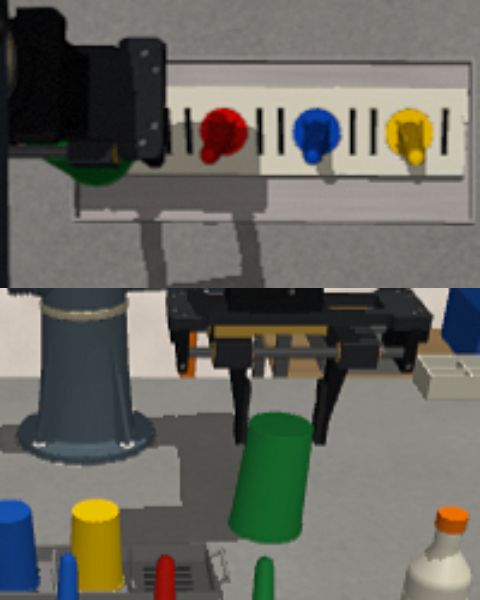

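```bash
python3 - <<'E'
from m import *
c=robot.camera("top");s=robot.camera("scene")
b=[x for x in blobs(c['img'],'green',(130,100,200,200))][0]
print('low',b[:,1].max(),b[b[:,1]==b[:,1].max()].mean(0),'z.193',onz(c,*b[b[:,1]==b[:,1].max()].mean(0),.193))
for x in(.615,.618,.621): print(x,proj(c,(x-.031,.198,.193)))
# scene: lowest mouth edge (+x side) and top face
print('scene near mouth edge exp',proj(s,(.618+.031,.198,.193)),'far top edge',proj(s,(.618-.026,.198,.288)))
E
```

```text
low 160 [154.83333333 160.        ] z.193 [0.61993198 0.22339385 0.193     ]
0.615 (np.float64(167.45856062995438), np.float64(178.539052847457))
0.618 (np.float64(167.49648376546884), np.float64(176.9973671937001))
0.621 (np.float64(167.53439029381886), np.float64(175.45635666943318))
scene near mouth edge exp (np.float64(363.3532381938033), np.float64(186.40747315099088)) far top edge (np.float64(364.92604830766004), np.float64(131.24089600939442))
```

creep_tool(steps={"x":[0, 0, 0, -0.002, -0.003, -0.003, -0.003, 0, 0], "y":[0, 0, 0, 0, 0, 0, 0, 0, 0], "z":[0.015, 0.02, 0.02, 0.01, 0.01, 0.008, 0.006, 0, 0], "turn":[0, 0, 0, 0, 0, 0, 0, 0, 0]}, clamp_n=6)

```text
time: 5.78
position: [0.6309, 0.1984, 0.1615]
tool_rot: [-0.003, 1.0, 0.0, 0.0]
ft_force: [0.3, -0.6, 0.2]
grip_width: 0.0541
grip_force: 6.0
```

```bash
python3 - <<'E'
from m import *
s=robot.camera("scene")
cv2.imwrite("pics/g3.png",cv2.resize(s['img'][120:250,280:430],(600,520))[:,:,::-1])
E
```

```text
(no output)
```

View pics/g3.png

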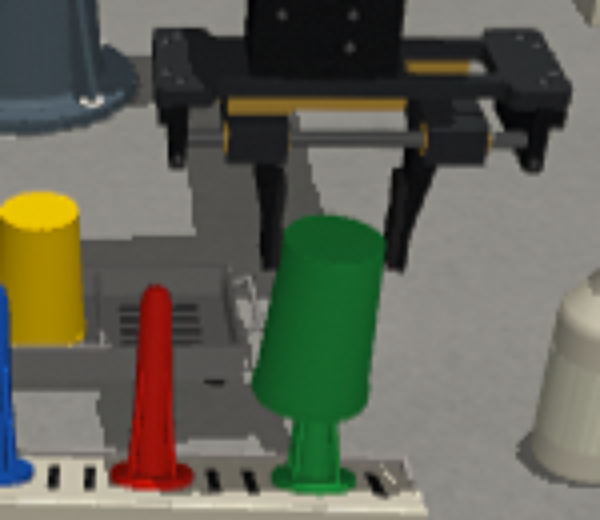

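Cup around the peg (foot at crop (313,480), mouth at (311,400)), no contact forces. I'll continue down gently so that it pivots in the pads.

creep_tool(steps={"x":[0, 0, 0, 0, 0], "y":[0, 0, 0, 0, 0], "z":[0.003, 0.003, 0.003, 0.003, 0], "turn":[0, 0, 0, 0, 0]}, clamp_n=4)

```text
time: 6.25
position: [0.6298, 0.1984, 0.1485]
tool_rot: [-0.003, 1.0, -0.0, -0.001]
ft_force: [-0.3, 0.3, -0.6]
grip_width: 0.0547
grip_force: 4.0
```

creep_tool(steps={"x":[0, 0, 0], "y":[0, 0, 0], "z":[0.003, 0.003, 0], "turn":[0, 0, 0]})

```text
time: 6.5
position: [0.63, 0.1984, 0.1426]
tool_rot: [-0.003, 1.0, -0.0, -0.001]
ft_force: [-0.3, -1.1, -0.8]
grip_width: 0.0545
grip_force: 4.0
```

creep_tool(steps={"x":[0, 0, 0, 0], "y":[0, 0, 0, 0], "z":[0.003, 0.003, 0.002, 0], "turn":[0, 0, 0, 0]})

```text
time: 6.83
position: [0.63, 0.1984, 0.1347]
tool_rot: [-0.003, 1.0, -0.0, -0.001]
ft_force: [0.8, -0.1, 0.1]
grip_width: 0.0542
grip_force: 4.0
```

creep_tool(steps={"x":[0.001, 0.001, 0], "y":[0, 0, 0], "z":[0.003, 0.003, 0], "turn":[0, 0, 0]})

```text
time: 7.08
position: [0.6276, 0.1984, 0.1286]
tool_rot: [-0.003, 1.0, -0.0, -0.001]
ft_force: [0.9, -0.4, 0.1]
grip_width: 0.0546
grip_force: 4.0
```

```bash
python3 -c "
from m import *
s=robot.camera('scene')
cv2.imwrite('pics/g4.png',cv2.resize(s['img'][130:250,300:420],(480,480))[:,:,::-1])"
```

```text
(no output)
```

View pics/g4.png

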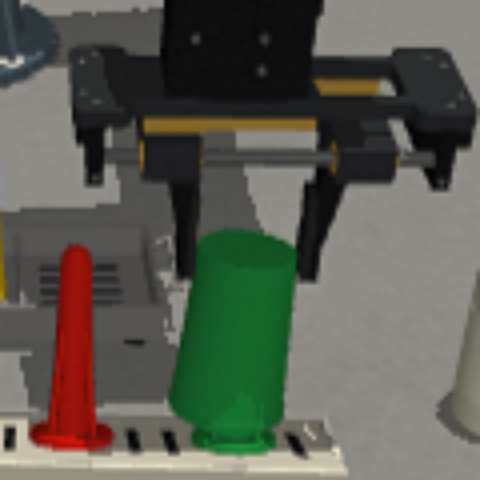

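The cup has slid well onto the peg with almost no force. A little more, then release.

creep_tool(steps={"x":[0.001, 0, 0], "y":[0, 0, 0], "z":[0.003, 0.002, 0], "turn":[0, 0, 0]})

```text
time: 7.38
position: [0.6281, 0.1986, 0.1253]
tool_rot: [-0.003, 1.0, 0.0, 0.001]
ft_force: [0.1, 0.5, 4.2]
grip_width: 0.0542
grip_force: 4.1
```

creep_tool(steps={"x":[0, 0, 0, 0, 0], "y":[0, 0, 0, 0, 0], "z":[0, 0, 0, 0, 0], "turn":[0, 0, 0, 0, 0]}, finger_gap=0.068)

```text
time: 7.8
position: [0.6271, 0.1984, 0.124]
tool_rot: [-0.003, 1.0, -0.0, -0.0]
ft_force: [0.3, -1.1, 0.2]
grip_width: 0.0673
grip_force: 0.0
```

```bash
python3 -c "
from m import *
s=robot.camera('scene')
cv2.imwrite('pics/g5.png',cv2.resize(s['img'][130:250,300:420],(480,480))[:,:,::-1])"
```

```text
(no output)
```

View pics/g5.png

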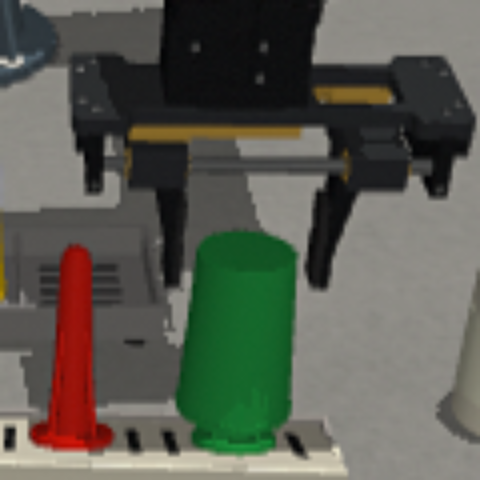

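Green cup hangs on its peg with its bottom on the tip, and the fingers are clear of it. Next, yellow.

creep_tool(steps={"x":[0, 0, 0, 0, 0.012, 0.024, 0.024, 0.024, 0.024, 0.024, 0.024, 0.024, 0.012, 0, 0, 0], "y":[0, 0, 0, 0, -0.01, -0.02, -0.02, -0.02, -0.02, -0.02, -0.02, -0.02, -0.011, 0, 0, 0], "z":[-0.02, -0.032, -0.032, -0.032, 0, 0, 0, 0, 0, 0, 0, 0, 0, 0, 0, 0], "turn":[0, 0, 0, 0, 0, 0, 0, 0, 0, 0, 0, 0, 0, 0, 0, 0]}, finger_gap=0.07)

```text
time: 9.18
position: [0.4376, 0.0364, 0.2407]
tool_rot: [-0.003, 1.0, 0.0, 0.001]
ft_force: [-0.1, -0.0, -0.4]
grip_width: 0.07
grip_force: 0.0
```

```bash
python3 -c "
from m import *
s=robot.camera('scene')
b=blobs(s['img'],'green',(300,120,420,250))[0];print(cv2.boundingRect(b))"
```

```text
(344, 188, 30, 55)
```

creep_tool(steps={"x":[0.001, 0, 0, 0, 0, 0, 0, 0, 0], "y":[0, 0, 0, 0, 0, 0, 0, 0, 0], "z":[0.02, 0.032, 0.032, 0.032, 0.032, 0.016, 0.009, 0, 0], "turn":[0, 0, 0, 0, 0, 0, 0, 0, 0]}, finger_gap=0.07)

```text
time: 9.98
position: [0.4361, 0.0367, 0.0667]
tool_rot: [-0.004, 1.0, 0.0, -0.0]
ft_force: [0.7, 0.4, 0.3]
grip_width: 0.07
grip_force: 0.0
```

creep_tool(steps={"x":[0, 0, 0, 0, 0, 0, 0], "y":[0, 0, 0, 0, 0, 0, 0], "z":[0, 0, 0, 0, 0, 0, 0], "turn":[0, 0, 0, 0, 0, 0, 0]}, finger_gap=0.03, clamp_n=6)

```text
time: 10.57
position: [0.4359, 0.0362, 0.0678]
tool_rot: [-0.003, 1.0, -0.0, 0.001]
ft_force: [-0.1, 0.9, 3.5]
grip_width: 0.0527
grip_force: 6.1
```

creep_tool(steps={"x":[0, 0, 0, 0, 0, 0, 0, -0.014, -0.024, -0.024, -0.024, -0.024, -0.024, -0.024, -0.024, 0, 0, 0], "y":[0, 0, 0, 0, 0, 0, 0, -0.008, -0.0135, -0.0135, -0.0135, -0.0135, -0.0135, -0.0135, -0.0135, 0, 0, 0], "z":[-0.01, -0.02, -0.032, -0.032, -0.032, -0.032, -0.025, 0, 0, 0, 0, 0, 0, 0, 0, 0, 0, 0], "turn":[0, 0, 0, 0, 0, 0, 0, 0, 0, 0, 0, 0, 0, 0, 0, 0, 0, 0]}, clamp_n=6)

```text
time: 12.07
position: [0.6167, -0.0647, 0.2493]
tool_rot: [-0.003, 1.0, 0.001, -0.002]
ft_force: [-0.9, -0.0, -1.2]
grip_width: 0.0527
grip_force: 6.0
```

```bash
python3 - <<'E'
from m import *
c=robot.camera("top");s=robot.camera("scene")
cv2.imwrite("pics/y2.png",np.vstack([cv2.resize(c['img'][100:220,220:420],(480,288)),cv2.resize(s['img'][120:250,150:350],(480,312))])[:600,:,::-1])
p=robot.get_obs()['position'];print(p)
print('exp near mouth',proj(s,p+[.031,0,-.056]),'far top',proj(s,p+[-.026,0,.039]),'top-view near mouth',proj(c,p+[-.031,0,-.056]))
b=blobs(s['img'],'yellow',(190,80,290,188))[0];print(cv2.boundingRect(b),b[b[:,1]==b[:,1].max()].mean(0))
E
```

```text
[ 0.61658864 -0.06435055  0.25001228]
exp near mouth (np.float64(235.23061136377947), np.float64(183.3620424131106)) far top (np.float64(235.92976578108124), np.float64(129.56400357964583)) top-view near mouth (np.float64(303.0494746681469), np.float64(178.89419707153786))
(221, 131, 32, 53) [234.5 183. ]
```

View pics/y2.png

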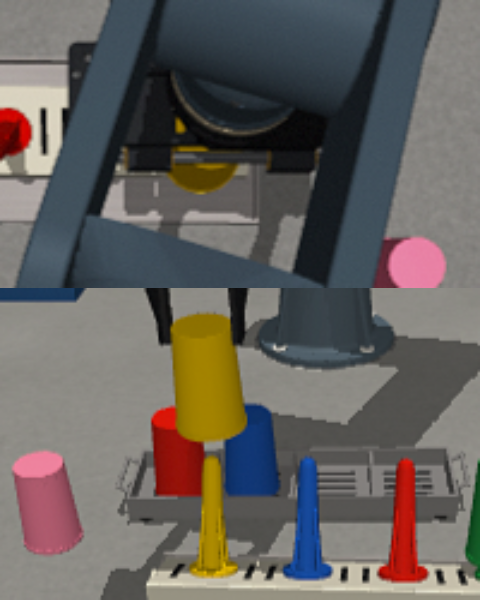

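The picture shows the yellow cup upright over the yellow peg, scene mouth at (234.5,183) as computed. I'll lower it along the same profile.

creep_tool(steps={"x":[0, 0, 0, -0.003, -0.004, -0.004, -0.003, 0, 0, 0], "y":[-0.0015, 0, 0, 0, 0, 0, 0, 0, 0, 0], "z":[0.015, 0.02, 0.02, 0.01, 0.01, 0.008, 0.006, 0.003, 0, 0], "turn":[0, 0, 0, 0, 0, 0, 0, 0, 0, 0]}, clamp_n=6)

```text
time: 13.0
position: [0.6323, -0.0666, 0.1586]
tool_rot: [-0.003, 1.0, -0.0, 0.0]
ft_force: [0.3, 0.2, -0.5]
grip_width: 0.0526
grip_force: 6.0
```

creep_tool(steps={"x":[0, 0, 0, 0, 0, 0, 0], "y":[0, 0, 0, 0, 0, 0, 0], "z":[0.003, 0.003, 0.003, 0.003, 0.003, 0.003, 0], "turn":[0, 0, 0, 0, 0, 0, 0]}, clamp_n=4)

```text
time: 13.58
position: [0.6316, -0.0665, 0.1395]
tool_rot: [-0.003, 1.0, 0.0, -0.001]
ft_force: [1.2, 0.3, -0.5]
grip_width: 0.0525
grip_force: 4.0
```

creep_tool(steps={"x":[0, 0, 0.001, 0.001, 0], "y":[0, 0, 0, 0, 0], "z":[0.003, 0.003, 0.003, 0.002, 0], "turn":[0, 0, 0, 0, 0]})

```text
time: 14.0
position: [0.6295, -0.0665, 0.1287]
tool_rot: [-0.003, 1.0, 0.0, -0.001]
ft_force: [0.4, -0.0, 0.1]
grip_width: 0.0529
grip_force: 4.0
```

creep_tool(steps={"x":[0.001, 0, 0], "y":[0, 0, 0], "z":[0.002, 0.002, 0], "turn":[0, 0, 0]})

```text
time: 14.25
position: [0.6295, -0.0665, 0.1262]
tool_rot: [-0.003, 1.0, -0.0, 0.001]
ft_force: [-1.0, 1.5, 3.7]
grip_width: 0.0525
grip_force: 4.1
```

Contact of 3.7 N at z = 0.126 means it is seated. I'll release, rise and go to blue at (0.441, -0.0592).

creep_tool(steps={"x":[0, 0, 0, 0, 0], "y":[0, 0, 0, 0, 0], "z":[0, 0, 0, 0, 0], "turn":[0, 0, 0, 0, 0]}, finger_gap=0.068)

```text
time: 14.67
position: [0.6289, -0.0666, 0.125]
tool_rot: [-0.003, 1.0, 0.0, -0.0]
ft_force: [-0.5, 0.3, -0.4]
grip_width: 0.0673
grip_force: 0.0
```

creep_tool(steps={"x":[0, 0, 0, 0, 0.014, 0.025, 0.025, 0.025, 0.025, 0.025, 0.025, 0.0235, 0, 0, 0], "y":[0, 0, 0, 0, 0.001, 0.001, 0.001, 0.001, 0.001, 0.001, 0.001, 0, 0, 0, 0], "z":[-0.02, -0.032, -0.032, -0.032, 0, 0, 0, 0, 0, 0, 0, 0, 0, 0, 0], "turn":[0, 0, 0, 0, 0, 0, 0, 0, 0, 0, 0, 0, 0, 0, 0]})

```text
time: 15.92
position: [0.4426, -0.0611, 0.2418]
tool_rot: [-0.003, 1.0, -0.0, 0.001]
ft_force: [0.8, -0.1, 0.4]
grip_width: 0.0678
grip_force: 0.0
```

```bash
python3 - <<'E'
from m import *
s=robot.camera("scene")
cv2.imwrite("pics/y6.png",cv2.resize(s['img'][130:270,190:400],(720,480))[:,:,::-1])
b=blobs(s['img'],'yellow',(190,120,290,260))[0];print(cv2.boundingRect(b))
E
```

```text
(225, 185, 28, 55)
```

View pics/y6.png

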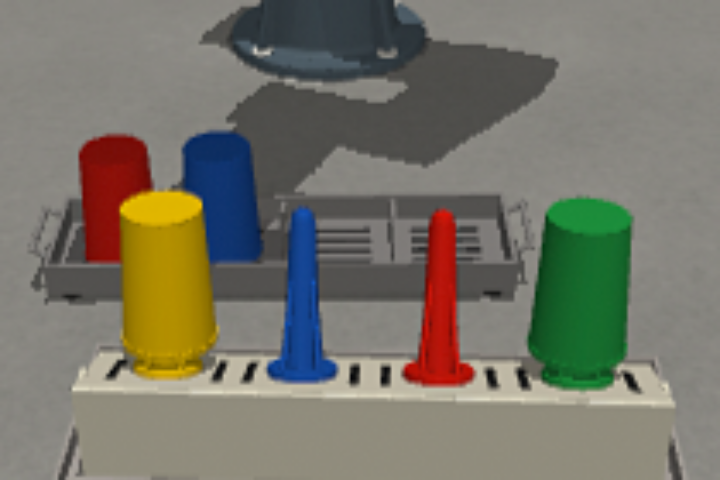

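Yellow (165,285) and green (580,295) both hang on their pegs. Red and blue cups are only about 79 mm apart, so I'll bias the approach to blue by +2 mm in y with a slightly narrower opening.

creep_tool(steps={"x":[0.0016, 0, 0, 0, 0, 0, 0, 0, 0], "y":[0.0036, 0, 0, 0, 0, 0, 0, 0, 0], "z":[0.02, 0.032, 0.032, 0.032, 0.032, 0.016, 0.01, 0, 0], "turn":[0, 0, 0, 0, 0, 0, 0, 0, 0]}, finger_gap=0.066)

```text
time: 16.72
position: [0.4407, -0.0573, 0.0666]
tool_rot: [-0.003, 1.0, 0.0, -0.0]
ft_force: [0.5, 0.5, -0.3]
grip_width: 0.0659
grip_force: 0.0
```

creep_tool(steps={"x":[0, 0, 0, 0, 0, 0, 0], "y":[0, 0, 0, 0, 0, 0, 0], "z":[0, 0, 0, 0, 0, 0, 0], "turn":[0, 0, 0, 0, 0, 0, 0]}, finger_gap=0.03, clamp_n=6)

```text
time: 17.3
position: [0.4406, -0.0574, 0.0679]
tool_rot: [-0.003, 1.0, -0.0, 0.001]
ft_force: [0.7, -1.9, 3.4]
grip_width: 0.0538
grip_force: 6.1
```

creep_tool(steps={"x":[0, 0, 0, 0, 0, 0, 0, -0.014, -0.024, -0.024, -0.024, -0.024, -0.024, -0.024, -0.019, 0, 0, 0], "y":[0, 0, 0, 0, 0, 0, 0, 0.007, 0.0105, 0.0105, 0.0105, 0.0105, 0.0105, 0.0105, 0.009, 0, 0, 0], "z":[-0.01, -0.02, -0.032, -0.032, -0.032, -0.032, -0.025, 0, 0, 0, 0, 0, 0, 0, 0, 0, 0, 0], "turn":[0, 0, 0, 0, 0, 0, 0, 0, 0, 0, 0, 0, 0, 0, 0, 0, 0, 0]}, clamp_n=6)

```text
time: 18.8
position: [0.6149, 0.023, 0.2496]
tool_rot: [-0.003, 1.0, 0.0, -0.001]
ft_force: [-0.3, 0.6, -0.2]
grip_width: 0.054
grip_force: 6.0
```

```bash
python3 - <<'E'
from m import *
s=robot.camera("scene")
p=robot.get_obs()['position'];print(p)
print('exp near mouth',proj(s,p+[.031,0,-.056]),'far top',proj(s,p+[-.026,0,.039]))
b=blobs(s['img'],'blue',(235,80,320,189))[0];print(cv2.boundingRect(b),b[b[:,1]==b[:,1].max()].mean(0))
E
```

```text
[0.61486401 0.02275637 0.24982662]
exp near mouth (np.float64(277.1322189911636), np.float64(183.75257637539565)) far top (np.float64(278.11021124953675), np.float64(129.62166176568496))
(263, 130, 30, 54) [277.5 183. ]
```

creep_tool(steps={"x":[-0.002, 0, 0, -0.003, -0.004, -0.004, -0.003, 0, 0, 0], "y":[-0.0012, 0, 0, 0, 0, 0, 0, 0, 0, 0], "z":[0.015, 0.02, 0.02, 0.01, 0.01, 0.008, 0.006, 0.003, 0, 0], "turn":[0, 0, 0, 0, 0, 0, 0, 0, 0, 0]}, clamp_n=6)

```text
time: 19.68
position: [0.6326, 0.0218, 0.1586]
tool_rot: [-0.003, 1.0, -0.0, 0.0]
ft_force: [-0.2, -0.3, -0.2]
grip_width: 0.0534
grip_force: 6.0
```

creep_tool(steps={"x":[0, 0, 0, 0, 0, 0, 0], "y":[0, 0, 0, 0, 0, 0, 0], "z":[0.003, 0.003, 0.003, 0.003, 0.003, 0.003, 0], "turn":[0, 0, 0, 0, 0, 0, 0]}, clamp_n=4)

```text
time: 20.27
position: [0.6319, 0.0219, 0.1395]
tool_rot: [-0.003, 1.0, 0.0, -0.001]
ft_force: [1.2, -0.1, -0.1]
grip_width: 0.054
grip_force: 4.0
```

creep_tool(steps={"x":[0, 0, 0.001, 0.001, 0], "y":[0, 0, 0, 0, 0], "z":[0.003, 0.003, 0.003, 0.002, 0], "turn":[0, 0, 0, 0, 0]})

```text
time: 20.68
position: [0.6297, 0.0219, 0.1287]
tool_rot: [-0.003, 1.0, 0.0, -0.001]
ft_force: [-0.0, 0.0, -1.1]
grip_width: 0.0546
grip_force: 4.0
```

creep_tool(steps={"x":[0.001, 0, 0], "y":[0, 0, 0], "z":[0.002, 0.002, 0], "turn":[0, 0, 0]})

```text
time: 20.93
position: [0.6302, 0.0218, 0.1263]
tool_rot: [-0.003, 1.0, -0.0, 0.001]
ft_force: [-0.7, 0.0, 3.1]
grip_width: 0.0542
grip_force: 4.1
```

creep_tool(steps={"x":[0, 0, 0, 0, 0], "y":[0, 0, 0, 0, 0], "z":[0, 0, 0, 0, 0], "turn":[0, 0, 0, 0, 0]}, finger_gap=0.068)

```text
time: 21.35
position: [0.6291, 0.0219, 0.125]
tool_rot: [-0.003, 1.0, 0.0, -0.0]
ft_force: [0.2, -0.5, -0.5]
grip_width: 0.0674
grip_force: 0.0
```

creep_tool(steps={"x":[0, 0, 0, 0, 0.013, 0.024, 0.024, 0.024, 0.024, 0.024, 0.024, 0.024, 0, 0, 0], "y":[0, 0, 0, 0, -0.012, -0.0215, -0.0215, -0.0215, -0.0215, -0.0215, -0.0215, -0.0195, 0, 0, 0], "z":[-0.02, -0.032, -0.032, -0.032, 0, 0, 0, 0, 0, 0, 0, 0, 0, 0, 0], "turn":[0, 0, 0, 0, 0, 0, 0, 0, 0, 0, 0, 0, 0, 0, 0]})

```text
time: 22.6
position: [0.45, -0.1398, 0.2416]
tool_rot: [-0.003, 1.0, 0.0, 0.001]
ft_force: [-0.2, 0.6, 0.1]
grip_width: 0.068
grip_force: 0.0
```

creep_tool(steps={"x":[0.001, 0, 0, 0, 0, 0, 0, 0, 0], "y":[0.0012, 0, 0, 0, 0, 0, 0, 0, 0], "z":[0.02, 0.032, 0.032, 0.032, 0.032, 0.016, 0.01, 0, 0], "turn":[0, 0, 0, 0, 0, 0, 0, 0, 0]}, finger_gap=0.068)

```text
time: 23.35
position: [0.4492, -0.1378, 0.0667]
tool_rot: [-0.004, 1.0, 0.0, -0.0]
ft_force: [-0.7, -0.4, 0.1]
grip_width: 0.0679
grip_force: 0.0
```

creep_tool(steps={"x":[0, 0, 0, 0, 0, 0, 0], "y":[0, 0, 0, 0, 0, 0, 0], "z":[0, 0, 0, 0, 0, 0, 0], "turn":[0, 0, 0, 0, 0, 0, 0]}, finger_gap=0.03, clamp_n=6)

```text
time: 23.93
position: [0.449, -0.1389, 0.068]
tool_rot: [-0.003, 1.0, -0.0, 0.001]
ft_force: [0.8, 0.1, 4.2]
grip_width: 0.0538
grip_force: 6.1
```

creep_tool(steps={"x":[0, 0, 0, 0, 0, 0, 0, 0, -0.012, -0.018, -0.018, -0.018, -0.018, -0.018, -0.018, -0.018, -0.018, -0.012, 0, 0], "y":[0, 0, 0, 0, 0, 0, 0, 0, 0.016, 0.0265, 0.0265, 0.0265, 0.0265, 0.0265, 0.0265, 0.0265, 0.0265, 0.0195, 0, 0], "z":[-0.01, -0.02, -0.034, -0.034, -0.034, -0.034, -0.025, -0.016, 0, 0, 0, 0, 0, 0, 0, 0, 0, 0, 0, 0.025], "turn":[0, 0, 0, 0, 0, 0, 0, 0, 0, 0, 0, 0, 0, 0, 0, 0, 0, 0, 0, 0]}, clamp_n=6)

```text
time: 25.6
position: [0.6184, 0.1111, 0.2531]
tool_rot: [-0.004, 1.0, -0.0, 0.005]
ft_force: [0.8, -0.3, 0.1]
grip_width: 0.0536
grip_force: 6.0
```

creep_tool(steps={"x":[0, 0], "y":[0, 0], "z":[0, 0], "turn":[0, 0]})

```text
time: 25.77
position: [0.6128, 0.1094, 0.2475]
tool_rot: [-0.003, 1.0, -0.0, -0.003]
ft_force: [-0.1, 0.8, 0.4]
grip_width: 0.054
grip_force: 6.0
```

```bash
python3 - <<'E'
from m import *
s=robot.camera("scene")
p=robot.get_obs()['position'];print(p)
print('exp near mouth',proj(s,p+[.031,0,-.056]),'far top',proj(s,p+[-.026,0,.039]))
b=blobs(s['img'],'red',(280,80,370,189))[0];print(cv2.boundingRect(b),b[b[:,1]==b[:,1].max()].mean(0))
E
```

```text
[0.61391642 0.10929748 0.24883327]
exp near mouth (np.float64(319.27023713362246), np.float64(184.67576138445946)) far top (np.float64(320.532372117237), np.float64(130.2006186770049))
(305, 132, 30, 53) [319.5 184. ]
```

creep_tool(steps={"x":[-0.003, 0, 0, -0.003, -0.004, -0.004, -0.003, 0, 0, 0], "y":[0.001, 0, 0, 0, 0, 0, 0, 0, 0, 0], "z":[0.015, 0.02, 0.02, 0.01, 0.01, 0.008, 0.006, 0.002, 0, 0], "turn":[0, 0, 0, 0, 0, 0, 0, 0, 0, 0]}, clamp_n=6)

```text
time: 26.65
position: [0.6322, 0.1111, 0.1588]
tool_rot: [-0.003, 1.0, 0.0, 0.0]
ft_force: [0.1, -0.1, -0.1]
grip_width: 0.0536
grip_force: 6.0
```

creep_tool(steps={"x":[0, 0, 0, 0, 0, 0, 0], "y":[0, 0, 0, 0, 0, 0, 0], "z":[0.003, 0.003, 0.003, 0.003, 0.003, 0.003, 0], "turn":[0, 0, 0, 0, 0, 0, 0]}, clamp_n=4)

```text
time: 27.23
position: [0.6314, 0.1111, 0.1395]
tool_rot: [-0.003, 1.0, 0.0, -0.001]
ft_force: [0.6, 0.0, -0.7]
grip_width: 0.0536
grip_force: 4.0
```

creep_tool(steps={"x":[0, 0, 0.001, 0.001, 0], "y":[0, 0, 0, 0, 0], "z":[0.003, 0.003, 0.003, 0.002, 0], "turn":[0, 0, 0, 0, 0]})

```text
time: 27.65
position: [0.6292, 0.1111, 0.1287]
tool_rot: [-0.003, 1.0, 0.0, -0.001]
ft_force: [-0.0, -0.4, -0.8]
grip_width: 0.0534
grip_force: 4.0
```

creep_tool(steps={"x":[0.001, 0, 0], "y":[0, 0, 0], "z":[0.002, 0.002, 0], "turn":[0, 0, 0]})

```text
time: 27.9
position: [0.6296, 0.111, 0.1264]
tool_rot: [-0.003, 1.0, -0.0, 0.001]
ft_force: [0.2, 0.5, 4.2]
grip_width: 0.0541
grip_force: 4.1
```

Seated. I'll release, rise, back off towards the robot, and check all four.

creep_tool(steps={"x":[0, 0, 0, 0, 0], "y":[0, 0, 0, 0, 0], "z":[0, 0, 0, 0, 0], "turn":[0, 0, 0, 0, 0]}, finger_gap=0.068)

```text
time: 28.32
position: [0.6286, 0.111, 0.125]
tool_rot: [-0.003, 1.0, -0.0, -0.0]
ft_force: [-0.8, 0.3, 0.1]
grip_width: 0.0674
grip_force: 0.0
```

creep_tool(steps={"x":[0, 0, 0, 0, 0, 0.03, 0.035, 0.035, 0.035, 0.035, 0, 0, 0], "y":[0, 0, 0, 0, 0, 0, 0, 0, 0, 0, 0, 0, 0], "z":[-0.02, -0.032, -0.032, -0.032, -0.032, 0, 0, 0, 0, 0, 0, 0, 0], "turn":[0, 0, 0, 0, 0, 0, 0, 0, 0, 0, 0, 0, 0]})

```text
time: 29.4
position: [0.4598, 0.11, 0.2739]
tool_rot: [-0.003, 1.0, -0.0, 0.001]
ft_force: [-0.1, 0.1, 0.1]
grip_width: 0.0679
grip_force: 0.0
```

```bash
python3 - <<'E'
from m import *
s=robot.camera("scene");c=robot.camera('top')
cv2.imwrite("pics/end.png",np.vstack([cv2.resize(s['img'][130:290,60:460],(750,300)),cv2.resize(c['img'][100:260,60:460],(750,300))])[:,:,::-1])
for k in H: print(k,cv2.boundingRect(blobs(s['img'],k,(200,150,400,260))[0]))
E
```

```text
red (305, 187, 28, 55)
yellow (225, 186, 28, 54)
blue (264, 186, 28, 55)
green (344, 188, 30, 55)
```

View pics/end.png

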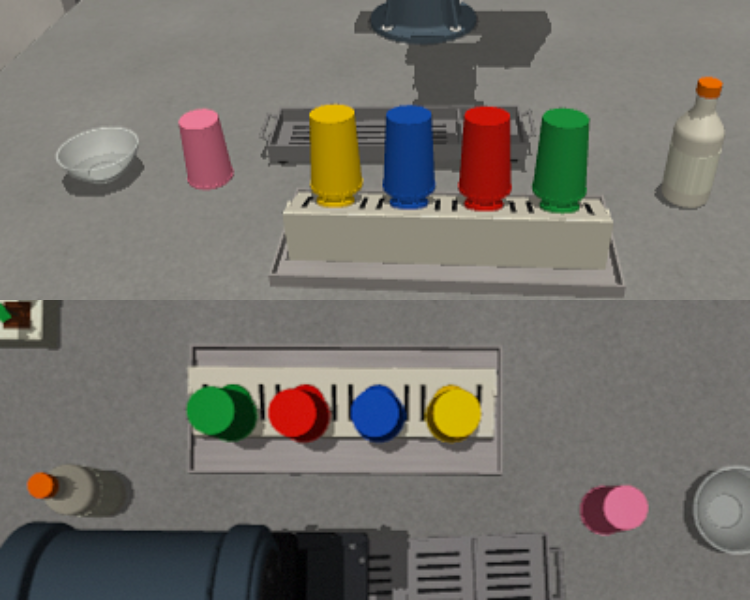

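All four cups hang alike on pegs of their own colour (yellow at (335,155), blue (409,155), red (486,155), green (562,158)). The bottle, bowl and pink cup are where they were.

```bash
python3 -c "
from rig import robot
print(robot.hand_in())"
```

```text
the job is handed in; nothing more can be done
None
```

All four cups hang mouth-down on the pegs of their own colour, seated on the tips, the bottle, bowl and pink cup were left untouched, and the job was handed in at about 30 s.

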